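# Hang a degreased roller on the paint stand

## Task

The metal roller has just been degreased and is draining in the blue sloping rack; it is to be hung up for painting and the gripper must not touch it. Pick up the rod by its red handle, thread it down through the roller's bore from the upper end and lift the roller out on it, then lay the rod in both V forks of the green stand so that the roller hangs free between them, and let go. Do not let the roller fall to the bench, and leave the paint tin, brush, tape and jar where they are.

Things in the scene. Friction and masses are not known exactly. Their poses are not given: they have to be found in the camera images.
- rod: Straight loose rod, 236 mm, 0.12 kg, lying on the bench, axis 10 mm up. Origin on its axis in the middle of the bare steel; own x along it to the brass tip. Along x: square red handle 20x20 mm from -140 to -78 mm; round steel 14 mm in diameter to +76 mm; brass tip 20 mm in diameter to +96 mm, its end narrowing to 10 mm.
- rod_grip (a point): Middle of the red handle (110 mm behind the rod's origin), on the rod's axis; axes as rod.
- roller: Aluminium flanged roller, loose, about 0.18 kg, 55 mm long: flanges 80 mm in diameter, 10 mm thick at both ends, 66 mm in diameter between, through bore 32 mm in diameter. Origin at its centre; own x along the bore, at the start pointing up the slope (35 degrees above level). Hung on a level rod its centre is 9 mm below the rod's axis.
- rack: Fixed rack: grey tray 150x130 mm, 14 mm high, with a blue V trough sloping 35 degrees. Origin on the bench under the lying roller's centre, own x level, toward the upper, open end (roughly away from the robot). The roller's lower face rests on two stop tabs 8 mm thick, 44 mm apart in the clear; between and beyond them the way along the bore is free.
- rack_seat (a point): Centre of the roller as it lies in the rack: 95 mm above the rack's origin; axes as rack (level, not sloped).
- stand: Fixed green stand, base 160x120x12 mm; origin on the bench under its middle, own x from fork to fork. Two upright V forks, each 10 mm thick, at x = -55 and +55 mm (100 mm clear between); each V opens 90 degrees upward, 60 mm wide over its tips, which are 141 mm high. The rod may lie in it either way round.
- stand_seat (a point): Midway between the forks, where the axis of the 14 mm rod lies when it is seated in both: 120 mm above the bench; axes as stand. Seated with its origin here, the rod has a fork on the bare steel at either side of the roller.
- paint_tin: Small paint tin, 77 mm across, 77 mm high, upright; origin under its centre. Bystander.
- brush: Paint brush 212 mm long with red handle, lying flat, 12 mm high; origin under its middle, own y along it. Bystander.
- tape: Roll of tape lying flat, 96 mm across, 25 mm high; origin under its centre. Bystander.
- jar: Clear jar with green lid, 69 mm across, 84 mm high, upright; origin under its centre. Bystander.

How it is judged:
On the way:
1. the roller hangs on the rod, lifted clear of the rack (x of roller in the frame of rod between -0.055 and 0.055 m and y of roller in the frame of rod between -0.018 and 0.018 m and z of roller in the frame of rod between -0.018 and 0.018 m and height (world z) of roller above 0.135 m and contact force between roller and rack below 0.1 N and contact force between rod and the fingers above 1 N), for 0.2 s.
At the end, for the whole second after the job is handed in: The rod lies released and still in both V forks (origin within 20 mm of midway, 5 mm sideways and in height of the seat, 0.06 rad of the fork line, either way round), the roller hanging still on it between the forks, within 24 mm of midway, centre 4 to 14 mm below the seat (x of roller in the frame of rod between -0.055 and 0.055 m and y of roller in the frame of rod between -0.018 and 0.018 m and z of roller in the frame of rod between -0.018 and 0.018 m and x of rod in the frame of stand_seat between -0.02 and 0.02 m and y of rod in the frame of stand_seat between -0.005 and 0.005 m and z of rod in the frame of stand_seat between -0.005 and 0.005 m and angle between the x axis of rod and the x axis of stand, either way round below 0.06 rad and x of roller in the frame of stand_seat between -0.024 and 0.024 m and y of roller in the frame of stand_seat between -0.008 and 0.008 m and z of roller in the frame of stand_seat between -0.014 and -0.004 m and contact force between rod and the arm below 0.1 N and linear speed of each of roller, rod below 0.02 m/s); the robot touches nothing.
It fails at once if the gripper or arm touches the roller (contact force between roller and the fingers above 0.5 N or contact force between roller and the arm above 0.5 N).
It fails at once if the roller falls to the bench (its centre lower than 55 mm) (height (world z) of roller below 0.055 m).
It fails at once if the paint tin, brush, tape or jar is moved more than 30 mm (distance of any of paint_tin, brush, tape, jar from where it was at the start of the episode above 0.03 m).
It also fails if it takes over 56 s, if anything falls off the work surface, if the arm or the gripper's body presses on something with over 40 N, if the wrist force passes 120 N, or if a joint passes its speed limit or range.

## Robot

A 6-joint arm with a two-finger parallel gripper is mounted at the origin on a cart in front of the work surface, level with it; the furniture and walls round the work are solid. World frame = base frame: x ahead of the robot, y to its left, z up, the work surface at z = 0. Lengths are in m, angles in rad, forces in N, time in s.
With the tool pointing down it reaches from about 0.275 to 0.75 m from the base axis. Payload 10.2 kg.
Tool frame: the origin (TCP) lies midway between the tips of the shut fingers; the grasp point (between the pads) lies 19 mm behind it (env.hold_point_z is the distance from the TCP to the grasp point, in m); z points along the fingers, y is the line along which they close (so a half turn about z gives the same grasp; the last joint's range is limited). The gripper opens to 85 mm and grips with 20 to 120 N. Pads are 22 mm wide; open, the fingers measure 114 mm over their backs; the gripper's body (76 mm by 85 mm) begins 54 mm behind the grasp point. The pads swing forward as they close: fully open they stand 13 mm farther back than shut.
Start: joints at [0.895, 0.313, 1.498, -0, 1.331, -0.223], TCP at [0.23, 0.472, 0.231] pointing down, gripper open.
Joint ranges: [-2.94, 2.94], [-0.97, 2.17], [0.19, 2.56], [-1.23, 4.37], [0.02, 3.11], [-2.88, 2.88]. Speed limits (rad/s): [2.39, 2.39, 3.01, 3.14, 3.14, 3.14].

## Interface

Orientations are given as a unit quaternion [x, y, z, w].
In Python, from bench import env, kinematics, monitor, eyes, job gives the robot as it stands. The module is installed in compiled form; this text tells all that it offers. Calls block until the motion is done:
- env.reach(position, orientation): joint-space move of the TCP to a pose.
- env.movel(position, velocity=0.15, frame=None, guard=None): straight line of the TCP; frame=None keeps the orientation; velocity is the mean speed in m/s. With guard (N) it stops when the force on the tool has changed by that much, and returns True; else False.
- env.set_joints(angles): joint-space move.
- env.release() and env.close_gripper(effort=None): open the fingers fully, or close them until they stop; effort is the grip in N (None keeps the last).
- env.hold(seconds).
- kinematics.ik(position, orientation): joint angles nearest the present ones, or None.
- monitor.sense(): the state.
- eyes.grab_frame(name): name is "scene" or "side" or "wrist"; returns a dict with "frame" (420x560x3 uint8, red, green, blue), "mtx" (3x3 intrinsics, pixels), "view" (4x4, takes a point from world to camera coordinates). Camera axes: x right, y down, z forward; pixel columns grow to the right and rows downward; lengths in m; the calibration is good to about 2 mm. The wrist camera is an equidistant fisheye: a pixel r from the principal point sees the ray r / f radians off the axis. A picture is of the moment at which its call begins. There is no depth.
A pose or a line that the arm cannot do raises env.MotionError and nothing moves.
- job.hand_in(): hands the job in; it is judged then, once.
The state is a dict: "clock": time; "joints": joint angles; "qvel": joint speeds; "joint_efforts": joint torques, N m; "position": TCP position; "ee_rot": TCP orientation; "contact_force": force on the tool from outside, world axes, zero at the start; "ft_torque": the same for the moment, N m; "finger_gap": opening from 0.0 (shut) to 1.0 (fully open); "gripper_force": force on a finger pad.
Only numpy, scipy, OpenCV 4.12 (cv2) and the standard library are available. Lean on these libraries where they do the work, as an engineer would, in place of code of your own. Each camera call takes 0.05 s, during which the arm holds its last target. There are 200 camera calls.

## Working session

There is one attempt and no reset: what is moved stays moved. The work goes in short steps, each a Python script; the robot and the scene stay as the last script left them, time stands still between calls to the robot, and variables do not carry over. Pictures are saved under pics/ and viewed, at most 10 in all, crops included, and the job is handed in when it is done.

```bash
mkdir -p pics; python3 - <<'E'
from bench import env, kinematics, monitor, eyes, job
import cv2, numpy as np, pickle
for n in ("scene","side"):
    f=eyes.grab_frame(n); pickle.dump(f,open(n+".pkl","wb"))
    cv2.imwrite(f"pics/{n}0.png",f["frame"][:,:,::-1]); print(n,f["mtx"],f["view"])
s=monitor.sense(); print(s["clock"],s["position"],s["ee_rot"],env.hold_point_z)
E
```

```text
scene [[478.32975315   0.         275.31346804]
 [  0.         478.32975315 213.45481598]
 [  0.           0.           1.        ]] [[ 0.70305183 -0.71101162  0.01343854 -0.40107741]
 [-0.29104143 -0.3049226  -0.90681701  0.27039424]
 [ 0.64885515  0.63362819 -0.42131023  0.67413895]
 [ 0.          0.          0.          1.        ]]
side [[408.25505541   0.         271.32554871]
 [  0.         408.25505541 212.23429903]
 [  0.           0.           1.        ]] [[ 0.99930762 -0.03679096 -0.00554155 -0.64100815]
 [-0.02648747 -0.59888938 -0.8003936   0.13264539]
 [ 0.02612847  0.79998621 -0.59944922  1.22892062]
 [ 0.          0.          0.          1.        ]]
0.1 [0.22955828 0.47190087 0.23079465] [ 2.24464786e-01  9.74482033e-01 -5.23939327e-04 -2.31323746e-04] 0.0187
```

View pics/scene0.png

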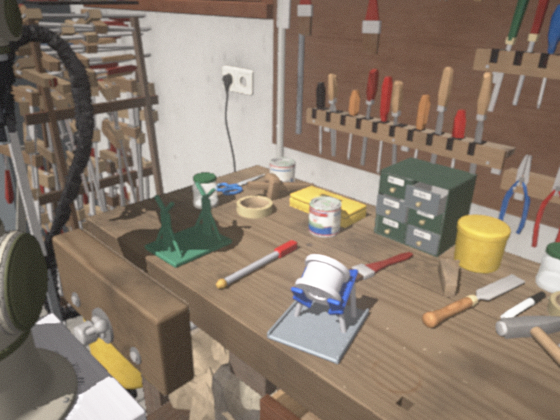

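View pics/side0.png

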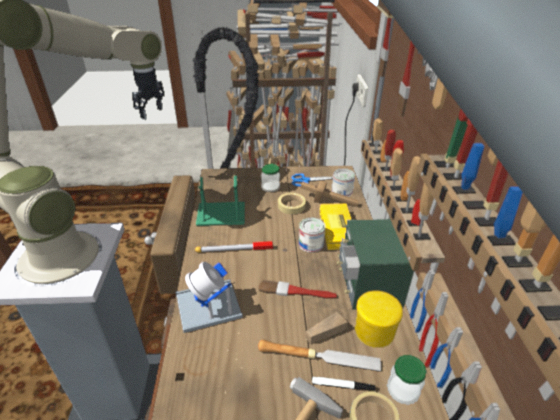

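Scene view: the rod runs from its brass tip (221,284) to its red handle (290,247). The rack tray is around (320,320), with the roller at (323,278). The stand is at (188,235). In the side view the rod runs from (200,250) to (270,245), the tray is at (208,307) and the stand at (221,210). I'll zoom in with masks.

```bash
cat > h.py <<'E'
import numpy as np, cv2, pickle
def ray(f,uv):
    K,V=f["mtx"],f["view"]; R,t=V[:3,:3],V[:3,3]
    d=R.T@np.linalg.solve(K,[uv[0],uv[1],1]); return -R.T@t,d/np.linalg.norm(d)
def onplane(f,uv,z):
    c,d=ray(f,uv); return c+d*(z-c[2])/d[2]
def proj(f,p):
    q=f["mtx"]@(f["view"][:3,:3]@np.asarray(p,float)+f["view"][:3,3]); return q[:2]/q[2]
def tri(rs):
    A=np.zeros((3,3));b=np.zeros(3)
    for c,d in rs: P=np.eye(3)-np.outer(d,d);A+=P;b+=P@c
    return np.linalg.solve(A,b)
E
python3 - <<'E'
from h import *
F={n:pickle.load(open(n+".pkl","rb")) for n in("scene","side")}
def m(f,box,lo,hi):
    h=cv2.cvtColor(f["frame"],cv2.COLOR_RGB2HSV); k=cv2.inRange(h,lo,hi); o=np.zeros_like(k); x0,y0,x1,y1=box; o[y0:y1,x0:x1]=k[y0:y1,x0:x1]; return o
def big(k):
    n,l,s,c=cv2.connectedComponentsWithStats(k); i=1+np.argmax(s[1:,4]); return (l==i).astype(np.uint8)*255,c[i],s[i]
for n,rb,bb in(("scene",(260,230,305,262),(210,272,235,295)),("side",(245,235,280,255),(190,240,212,256))):
    f=F[n]
    for nm,box,lo,hi in(("red",rb,(0,140,90),(8,255,255)),("brass",bb,(15,120,90),(30,255,255))):
        k,c,s=big(m(f,box,lo,hi)); print(n,nm,c,s,onplane(f,c,.010))
box={"scene":[(265,245,375,355),(145,185,235,265)],"side":[(170,255,250,335),(190,170,250,230)]}
rows=[]
for n in box:
    r=[]
    for x0,y0,x1,y1 in box[n]:
        r.append(cv2.resize(F[n]["frame"][y0:y1,x0:x1,::-1],(400,300),interpolation=cv2.INTER_CUBIC))
    rows.append(np.hstack(r))
cv2.imwrite("pics/z.png",np.vstack(rows))
# tray & stand quads
for n,tb,sb in(("scene",(265,280,375,358),(145,190,235,265)),("side",(170,270,250,335),(190,195,252,230))):
    f=F[n]
    for nm,b,lo,hi,z in(("tray",tb,(95,15,90),(125,90,255),.014),("stand",sb,(65,90,30),(95,255,255),.012)):
        k,c,s=big(m(f,b,lo,hi)); q=max(cv2.findContours(k,0,2)[0],key=cv2.contourArea)
        hu=cv2.convexHull(q); ap=cv2.approxPolyN(hu,4 if nm=="tray" else 6,ensure_convex=True).reshape(-1,2)
        print(n,nm,s,[ (tuple(p),onplane(f,p,z)[:2].round(3)) for p in ap])
E
```

```text
scene red [285.02272727 246.82575758] [275 241  21  17 132] [0.61957766 0.01781201 0.01      ]
scene brass [221.08196721 283.52459016] [217 279   9   9  61] [0.42033447 0.00226842 0.01      ]
side red [262.61688312 244.94805195] [253 241  20   9 154] [0.61532946 0.01366641 0.01      ]
side brass [197.8        249.08571429] [195 246   6   7  35] [0.41879005 0.00323768 0.01      ]
scene tray [299 317  32  27 175] [((np.int32(332), np.int32(336)), array([ 0.448, -0.254])), ((np.int32(319), np.int32(344)), array([ 0.417, -0.251])), ((np.int32(298), np.int32(336)), array([ 0.408, -0.214])), ((np.int32(310), np.int32(314)), array([ 0.467, -0.188]))]
scene stand [155 249  28  16 151] [((np.int32(183), np.int32(260)), array([0.418, 0.126])), ((np.int32(175), np.int32(264)), array([0.396, 0.124])), ((np.int32(172), np.int32(264)), array([0.392, 0.129])), ((np.int32(155), np.int32(253)), array([0.392, 0.194])), ((np.int32(158), np.int32(251)), array([0.401, 0.197])), ((np.int32(178), np.int32(249)), array([0.438, 0.174]))]
side tray [ 176  280   66   52 1681] [((np.int32(242), np.int32(317)), array([ 0.558, -0.262])), ((np.int32(184), np.int32(332)), array([ 0.418, -0.301])), ((np.int32(176), np.int32(292)), array([ 0.38 , -0.171])), ((np.int32(230), np.int32(280)), array([ 0.522, -0.133]))]
side stand [ 196  195   48   30 1034] [((np.int32(236), np.int32(195)), array([0.525, 0.285])), ((np.int32(243), np.int32(202)), array([0.551, 0.241])), ((np.int32(243), np.int32(223)), array([0.553, 0.122])), ((np.int32(218), np.int32(224)), array([0.472, 0.121])), ((np.int32(196), np.int32(224)), array([0.4  , 0.124])), ((np.int32(200), np.int32(195)), array([0.396, 0.291]))]
```

View pics/z.png

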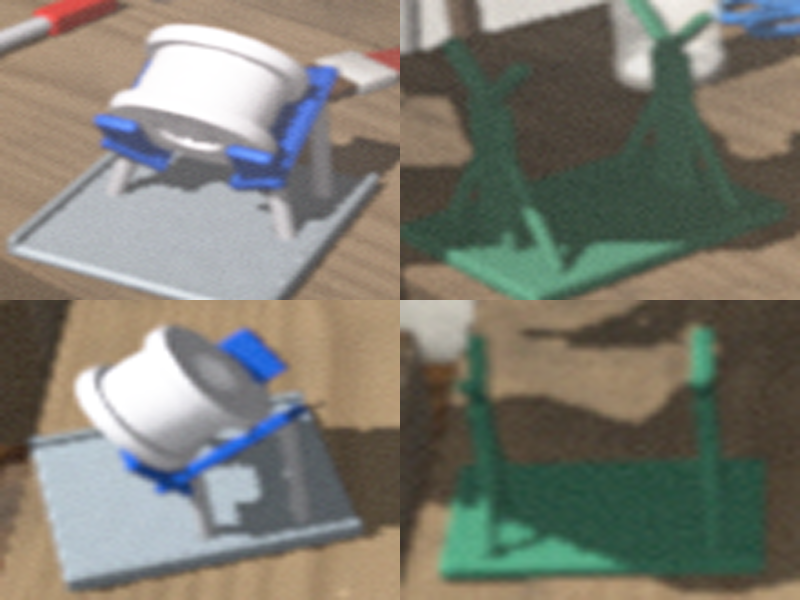

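Side view gives the stand base at about (0.476,0.182), nearly aligned with x, and the tray at about (0.47,-0.217) with yaw about 15.5°. The rod is at yaw about 3.8°. Next are wrist views from above.

```bash
cat >> h.py <<'E'
from scipy.spatial.transform import Rotation as Rn
UP=np.array([0,0,1.])
def frame(d):
    d=np.asarray(d,float)/np.linalg.norm(d); z=-(UP-UP@d*d); z/=np.linalg.norm(z)
    return np.column_stack([d,np.cross(z,d),z])
def pose(p,d,h=.008,g=.110):
    """TCP pose that puts the held rod's origin at p, own x along d"""
    R=frame(d); return np.asarray(p)-g*R[:,0]+h*R[:,2], Rn.from_matrix(R).as_quat()
def dirv(yaw,down): return np.array([-np.cos(yaw)*np.cos(down),-np.sin(yaw)*np.cos(down),-np.sin(down)])
E
python3 - <<'E'
from h import *
from bench import env, kinematics, monitor, eyes
r=np.radians; q=pose([0,0,0],dirv(r(3.8),0))[1]
sy=r(15.5); s=np.array([.47,-.217,.095]); d=dirv(sy,r(35))
for nm,p,dd in(("pre",s-.16*d,d),("in",s,d),("lev",s+[0,0,.1],dirv(sy,0)),("st",[.476,.182,.25],dirv(0,0)),("st0",[.476,.182,.12],dirv(0,0))):
    t,qq=pose(p,dd); j=kinematics.ik(t,qq); print(nm,t,None if j is None else np.round(j,2))
for i,p in enumerate([[.47,.2,.32],[.60,-.03,.25],[.50,-.2,.32]]):
    env.reach(p,q); f=eyes.grab_frame("wrist"); pickle.dump(f,open(f"w{i}.pkl","wb")); print(monitor.sense()["clock"])
print(f["mtx"])
im=[cv2.resize(pickle.load(open(f"w{i}.pkl","rb"))["frame"][:,:,::-1],(400,300)) for i in range(3)]
cv2.imwrite("pics/w.png",np.vstack([np.hstack(im[:2]),np.hstack([im[2],im[2]*0])]))
E
```

```text
pre [ 0.68754889 -0.15666835  0.24331242] [-0.55  0.46  1.37  0.55  0.93 -2.63]
in [ 0.56125131 -0.19169377  0.15154019] None
lev [ 0.57599935 -0.18760378  0.187     ] [-0.51  0.53  1.3  -0.    1.31 -2.35]
st [0.586 0.182 0.242] [ 0.11  0.51  1.19 -0.    1.45 -1.46]
st0 [0.586 0.182 0.112] [ 0.11  0.61  1.36 -0.    1.16 -1.46]
1.5417
2.65
3.55
[[325.1922621    0.         278.07185058]
 [  0.         325.1922621  201.14546055]
 [  0.           0.           1.        ]]
```

View pics/w.png

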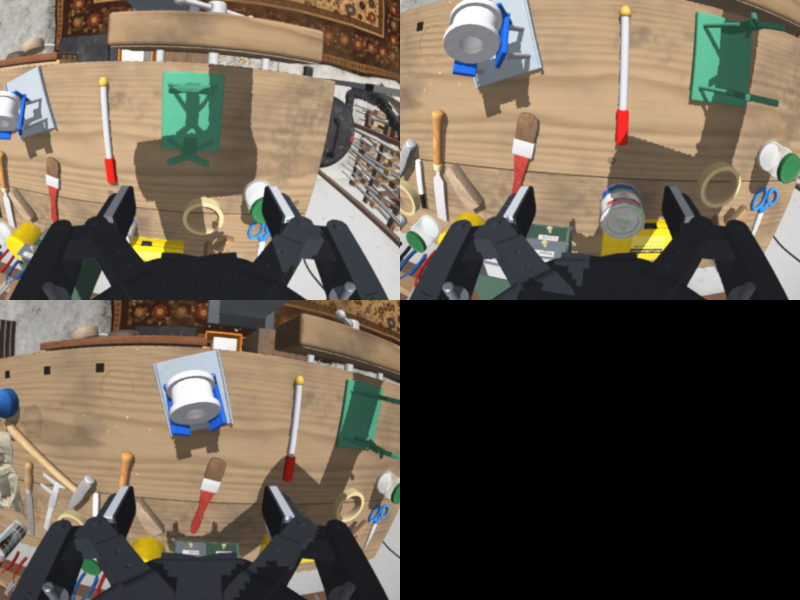

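Wrist views (400-px scale): the stand base corners are (163,73), (225,72), (221,150) and (163,153). The rod in view 2 runs (625,12)→(622,140). In view 3 the roller is at (193,397), with its upper bore near (197,411).

```bash
cat >> h.py <<'E'
def wray(f,uv):
    K,V=f["mtx"],f["view"]; R,t=V[:3,:3],V[:3,3]
    a=np.array([uv[0]-K[0,2],uv[1]-K[1,2]])/K[0,0]; th=np.linalg.norm(a)
    return -R.T@t, R.T@np.append(a/th*np.sin(th),np.cos(th))
def won(f,uv,z):
    c,d=wray(f,uv); return c+d*(z-c[2])/d[2]
E
python3 - <<'E'
from h import *
from bench import kinematics
W=[pickle.load(open(f"w{i}.pkl","rb")) for i in range(3)]
def sub(f,pts):
    g=cv2.cvtColor(f["frame"],cv2.COLOR_RGB2GRAY); return cv2.cornerSubPix(g,np.float32(pts).reshape(-1,1,2)*1.4,(5,5),(-1,-1),(3,40,.01)).reshape(-1,2)
for nm,f,pts,z in(("stand",W[0],[(163,73),(225,72),(221,150),(163,153)],.012),("tray",W[2],[(153,63),(218,49),(233,122),(172,138)],.014)):
    c=sub(f,pts); P=np.array([won(f,u,z)[:2] for u in c]); print(nm,c.round(1).tolist(),P.round(4).tolist(),np.linalg.norm(P-np.roll(P,-1,0),axis=1).round(3),P.mean(0))
for i in(0,1,2):
    f=W[i];h=cv2.cvtColor(f["frame"],cv2.COLOR_RGB2HSV)
    bx=[(140,100,170,265),(290,0,340,210),(390,370-300,425,270)][i]
    for nm,lo,hi in(("red",(0,140,80),(8,255,255)),("red2",(172,140,80),(180,255,255)),("brass",(15,110,90),(32,255,255))):
        k=cv2.inRange(h,lo,hi);o=np.zeros_like(k);o[bx[1]:bx[3],bx[0]:bx[2]]=k[bx[1]:bx[3],bx[0]:bx[2]]
        n,l,s,c=cv2.connectedComponentsWithStats(o)
        if n>1: j=1+np.argmax(s[1:,4]); print(i,nm,s[j],won(f,c[j],.014 if nm!="red" else .016))
a=cv2.resize(W[0]["frame"][90:240,210:330,::-1],(400,500),interpolation=cv2.INTER_CUBIC)
b=cv2.resize(W[2]["frame"][60:210,205:335,::-1],(400,500),interpolation=cv2.INTER_CUBIC)
cv2.imwrite("pics/z2.png",np.hstack([a,b]))
r=np.radians;sy=r(15.5); s=np.array([.47,-.217,.095]); d=dirv(sy,r(35))
for p,dd in((s-.16*d,d),(s,d),(s,dirv(sy,r(15))),(s+[0,0,.1],dirv(sy,0)),([.476,.182,.25],dirv(0,0)),([.6-.11,.015,.01],dirv(r(3.8),0))):
    t,q=pose(p,dd); q=(Rn.from_quat(q)*Rn.from_euler('z',np.pi)).as_quat(); j=kinematics.ik(t,q); print(None if j is None else np.round(j,2))
E
```

```text
stand [[228.39999389648438, 99.19999694824219], [313.5, 101.5], [307.79998779296875, 206.39999389648438], [229.6999969482422, 210.39999389648438]] [[0.3961, 0.1273], [0.3919, 0.244], [0.5436, 0.2493], [0.5577, 0.1346]] [0.117 0.152 0.116 0.162] [0.47233788 0.18880437]
tray [[215.39999389648438, 89.80000305175781], [305.20001220703125, 68.5999984741211], [323.29998779296875, 172.1999969482422], [241.10000610351562, 193.5]] [[0.4145, -0.2905], [0.3784, -0.1704], [0.521, -0.1328], [0.5607, -0.2482]] [0.125 0.148 0.122 0.152] [ 0.4686429  -0.21051092]
0 red [146 219  18  39 489] [0.61294917 0.01376617 0.016     ]
0 brass [140 107  11  14 131] [0.41835492 0.00455114 0.014     ]
1 red [302 153  18  51 834] [0.61363187 0.01116744 0.016     ]
1 brass [307   8  17  15 209] [0.41928812 0.0012236  0.014     ]
2 red [395 217  18  38 492] [0.61337556 0.00938207 0.016     ]
2 red2 [403 219   1   1   1] [0.58476094 0.00230467 0.014     ]
2 brass [412 105  13  14 142] [ 4.18827524e-01 -2.57842867e-04  1.40000000e-02]
[-0.55  0.46  1.37  0.55  0.93  0.51]
[-0.75  0.36  1.79  0.76  0.79  0.06]
[-0.6   0.49  1.58  0.25  0.91  0.57]
[-0.51  0.53  1.3  -0.    1.31  0.79]
[ 0.11  0.51  1.19 -0.    1.45  1.68]
[-0.16  0.73  1.48 -0.    0.93  1.35]
```

View pics/z2.png

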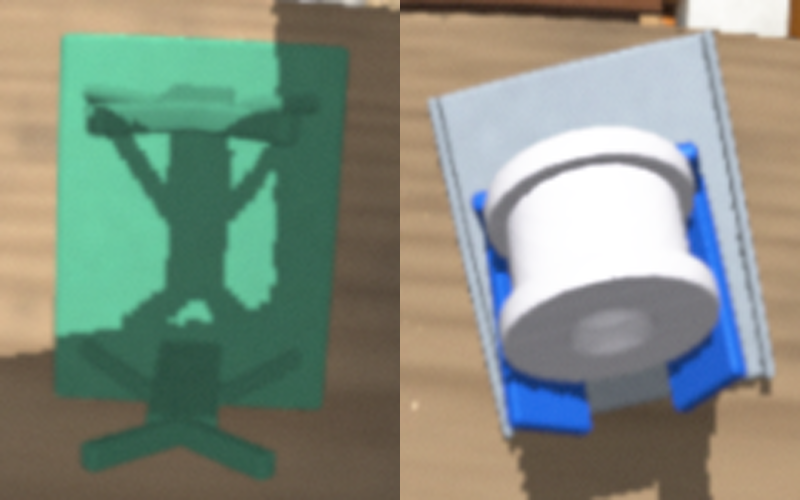

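The crop shows the stand base corners at (63,37), (348,47), (322,409) and (56,396), with the far fork tips at (88,455) and (270,462). The tray corners are (430,100), (712,33), (772,378) and (508,437), and the upper bore centre is (612,331).

```bash
python3 - <<'E'
from h import *
W=[pickle.load(open(f"w{i}.pkl","rb")) for i in range(3)]
A=lambda x,y:(210+x/3.3333,90+y/3.3333); B=lambda x,y:(205+(x-400)/3.077,60+y/3.3333)
def q(nm,P):
    P=np.array(P)[:,:2]; n=len(P); print(nm,P.round(4).tolist(),np.linalg.norm(P-np.roll(P,-1,0),axis=1).round(3),P.mean(0).round(4))
    if n==4: print(np.degrees([np.arctan2(*(P[2]-P[1])[::-1]),np.arctan2(*(P[3]-P[0])[::-1]),np.arctan2(*(P[1]-P[0])[::-1])-np.pi/2,np.arctan2(*(P[2]-P[3])[::-1])-np.pi/2]).round(1))
q("stand",[won(W[0],A(*u),.012) for u in[(63,37),(348,47),(322,409),(56,396)]])
q("tray",[won(W[2],B(*u),.014) for u in[(430,100),(712,33),(772,378),(508,437)]])
q("farfork",[won(W[0],A(*u),.141) for u in[(88,455),(270,462)]])
q("nearfork",[won(W[0],A(*u),.141) for u in[(95,120),(297,128)]])
q("nearfork2",[won(W[0],A(*u),.141) for u in[(85,97),(318,105)]])
u=won(W[2],B(612,331),.1108); yaw=np.radians(15.5); print("bore upper",u, "seat",u[:2]-.0225*np.array([np.cos(yaw),np.sin(yaw)]))
# roller silhouette centre in scene/side, triangulated with wrist
rs=[]
for n,b in(("scene",(285,250,352,305)),("side",(180,256,232,302))):
    f=pickle.load(open(n+".pkl","rb")); h=cv2.cvtColor(f["frame"],cv2.COLOR_RGB2HSV)
    k=cv2.inRange(h,(0,0,110),(180,45,255));o=np.zeros_like(k);o[b[1]:b[3],b[0]:b[2]]=k[b[1]:b[3],b[0]:b[2]]
    o=cv2.morphologyEx(o,cv2.MORPH_OPEN,np.ones((3,3)))
    n_,l,s,c=cv2.connectedComponentsWithStats(o); j=1+np.argmax(s[1:,4])
    hu=cv2.convexHull(cv2.findContours((l==j).astype(np.uint8),0,2)[0][0]); m=cv2.moments(hu); cc=(m["m10"]/m["m00"],m["m01"]/m["m00"])
    print(n,s[j],cc,onplane(f,cc,.095)); rs.append(ray(f,cc))
    for nm,p in (("L",(.414,.095)),):pass
print(tri(rs))
E
```

```text
stand [[0.3987, 0.1282], [0.3954, 0.2454], [0.5536, 0.2486], [0.5555, 0.1302]] [0.117 0.158 0.118 0.157] [0.4758 0.1881]
[1.1 0.7 1.6 0.9]
tray [[0.4148, -0.2914], [0.38, -0.1687], [0.5225, -0.1289], [0.5572, -0.2498]] [0.128 0.148 0.126 0.148] [ 0.4686 -0.2097]
[15.6 16.3 15.8 16. ]
farfork [[0.5275, 0.1595], [0.5258, 0.2182]] [0.059 0.059] [0.5266 0.1889]
nearfork [[0.4204, 0.158], [0.419, 0.2179]] [0.06 0.06] [0.4197 0.188 ]
nearfork2 [[0.4137, 0.1547], [0.4117, 0.2235]] [0.069 0.069] [0.4127 0.1891]
bore upper [ 0.4886529 -0.2042527  0.1108   ] seat [ 0.46697122 -0.21026557]
scene [ 295  254   55   51 1874] (322.12283751345086, 278.7589603509643) [ 0.47129066 -0.20754871  0.095     ]
side [ 180  262   50   40 1116] (201.6579053780833, 282.6855371343847) [ 0.46144583 -0.21703069  0.095     ]
[ 0.46199178 -0.2171908   0.10011092]
```

```bash
cat >> h.py <<'E'
_pose=pose
def pose(p,d,h=.006,g=.110):
    t,q=_pose(p,d,h,g); return t,(Rn.from_quat(q)*Rn.from_euler('z',np.pi)).as_quat()
SEAT=np.array([.468,-.210,.095]); SY=np.radians(15.9); STAND=np.array([.475,.188,.120]); TY=np.radians(1.1)
D35=dirv(SY,np.radians(35))
E
python3 - <<'E'
from h import *
from bench import env, kinematics, monitor, eyes
q=pose([0,0,0],dirv(np.radians(2.9),0))[1]; g=np.array([.6135,.0115,0])
env.reach(g+[0,0,.08],q)
print(env.movel(g+[0,0,.004],velocity=.1,guard=15), monitor.sense()["position"])
env.close_gripper(100); s=monitor.sense(); print(s["finger_gap"],s["gripper_force"],s["contact_force"],s["position"])
env.movel(g+[0,0,.26],velocity=.2)
t,q=pose(SEAT-.17*D35,D35); env.reach(t,q); s=monitor.sense(); print(s["clock"],s["position"]-t)
im=[]
for n in("scene","side","wrist"):
    f=eyes.grab_frame(n); pickle.dump(f,open(f"p_{n}.pkl","wb")); im.append(f["frame"][:,:,::-1])
for n,i in(("scene",0),("side",1)):
    f=pickle.load(open(f"p_{n}.pkl","rb"))
    for a in(-.14,-.078,.076,.096): print(n,a,proj(f,SEAT+(a-.17)*D35).round(1))
    print(proj(f,SEAT-.0275*D35),proj(f,SEAT))
a=cv2.resize(im[0][180:330,250:450],(400,300),interpolation=2);b=cv2.resize(im[1][210:330,170:330],(400,300),interpolation=2);c=cv2.resize(im[2],(400,300))
cv2.imwrite("pics/p.png",np.vstack([np.hstack([a,b]),np.hstack([c,c*0])]))
E
```

```text
False [0.61393739 0.01143627 0.00466437]
0.2049829883647097 98.61942887306213 [-0.62129468 -0.43244844  5.18079591] [0.61378756 0.01144562 0.00452237]
10.3167 [-0.00013389  0.0009252  -0.00027311]
scene -0.14 [379.5 140.9]
scene -0.078 [369.3 165.6]
scene 0.076 [341.3 233.4]
scene 0.096 [337.3 243. ]
[327.83080133 265.96439645] [321.99821213 280.0718446 ]
side -0.14 [302.6 203.6]
side -0.078 [282.3 219.6]
side 0.076 [233.4 257.9]
side 0.096 [227.2 262.8]
[212.92686697 273.97515033] [204.58260535 280.52239919]
```

View pics/p.png

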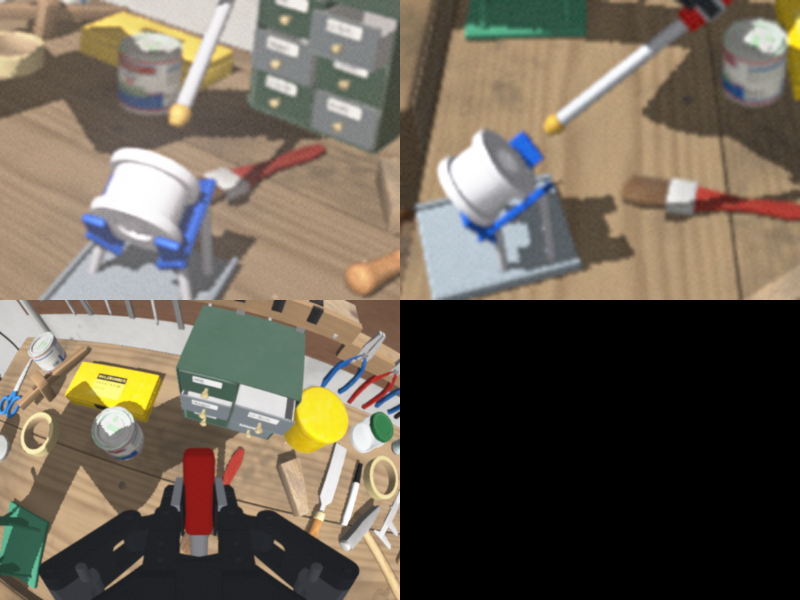

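The tip appears at scene (340,238) and side (231,260), where I predicted (339,238) and (230,260). The rod is lined up with the bore, so I'll thread it under a force guard.

```bash
python3 - <<'E'
from h import *
from bench import env, kinematics, monitor, eyes
t,q=pose(SEAT,D35)
print(env.movel(t,velocity=.07,guard=6)); s=monitor.sense(); print(s["clock"],s["position"]-t,s["contact_force"])
im=[]
for n,b in(("scene",(250,200,400,350)),("side",(160,220,300,325))):
    f=eyes.grab_frame(n); im.append(cv2.resize(f["frame"][b[1]:b[3],b[0]:b[2],::-1],(400,300 if n=="side" else 400)[::1],interpolation=2))
im[1]=cv2.copyMakeBorder(im[1],0,100,0,0,0)
cv2.imwrite("pics/i.png",np.hstack(im))
E
```

```text
False
13.0417 [1.29251192e-04 5.96585225e-05 1.07352236e-04] [ 0.35480969  0.01058174 -1.27303067]
```

View pics/i.png

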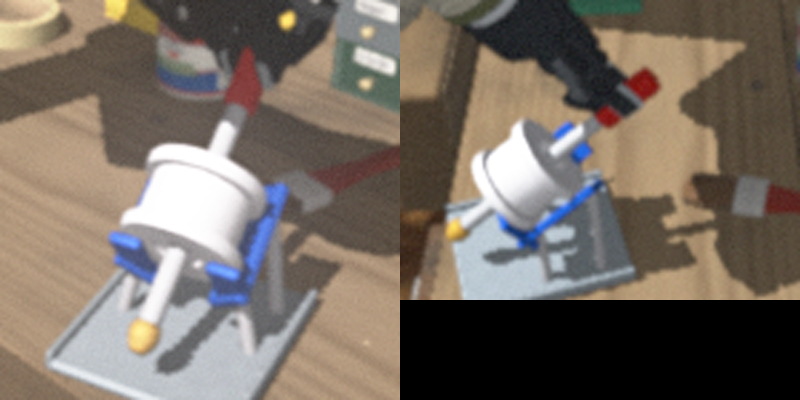

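Threaded: the brass tip shows below the roller at scene crop (143,335), with no contact force. Next I'll level the rod inside the bore and then lift.

```bash
python3 - <<'E'
from h import *
from bench import env, kinematics, monitor, eyes
def go(a,lift,v):
    t,q=pose(SEAT+[0,0,lift],dirv(SY,np.radians(a))); env.movel(t,velocity=v,frame=q)
for a,l in((29,.001),(23,.002),(17,.004),(12,.008),(7,.012),(2,.017),(-2,.022)):
    go(a,l,.04); print(a,monitor.sense()["contact_force"].round(2))
go(-2,.045,.05); go(-2,.12,.08); s=monitor.sense(); print(s["clock"],s["contact_force"],s["ft_torque"],s["gripper_force"],s["finger_gap"])
im=[]
for n,b in(("scene",(250,150,450,350)),("side",(160,190,360,340))):
    f=eyes.grab_frame(n); pickle.dump(f,open(f"l_{n}.pkl","wb")); im.append(cv2.resize(f["frame"][b[1]:b[3],b[0]:b[2],::-1],(400,400 if n=="scene" else 300),interpolation=2))
    for a in(-.14,-.078,0,.086): print(n,proj(f,SEAT+[0,0,.12]+a*dirv(SY,np.radians(-2))).round(1))
im[1]=cv2.copyMakeBorder(im[1],0,100,0,0,0)
cv2.imwrite("pics/l.png",np.hstack(im))
E
```

```text
29 [ 0.03  0.42 -1.34]
23 [-0.72  0.63 -0.38]
17 [ 0.76 -0.97 -1.87]
12 [ 0.34  0.47 -1.71]
7 [ 0.68 -0.57 -0.97]
2 [ 0.1  -0.03 -0.23]
-2 [ 0.19 -0.39 -0.49]
17.1667 [ 0.49951068  0.43294182 -3.6667995 ] [ 0.06544706 -0.32347868  0.03349388] 98.0709171295166 0.2013577073146667
scene [356.6 189.7]
scene [344.1 200.2]
scene [326.2 215.5]
scene [302.4 235.7]
side [257.3 233.6]
side [232.1 238.2]
side [199.2 244.2]
side [161.2 251.1]
```

View pics/l.png

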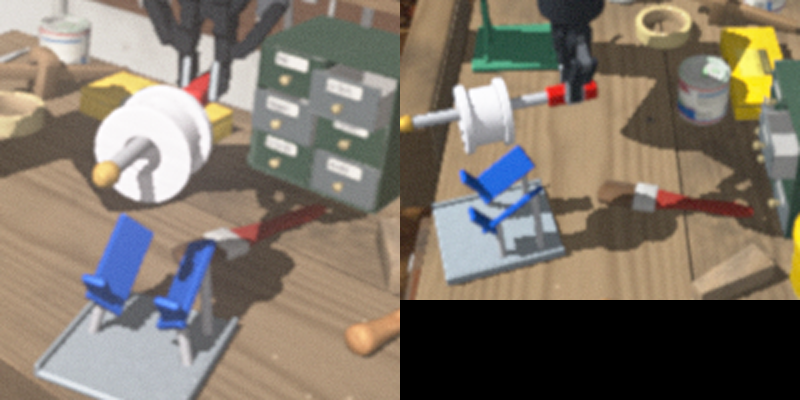

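The roller hangs level on the rod at side crop (485,115), clear of the rack and about 7 mm handle-side of the rod's middle. Now to the stand.

```bash
python3 - <<'E'
from h import *
from bench import env, kinematics, monitor, eyes
T=STAND+3e-3*dirv(TY,0)
def go(p,yaw,a,v,guard=None):
    t,q=pose(p,dirv(yaw,np.radians(a))); return env.movel(t,velocity=v,frame=q,guard=guard)
go(SEAT+[0,0,.15],SY,-1,.1)
go([T[0],T[1],.245],TY,-1,.13)
go(T+[0,0,.05],TY,-.5,.1)
s=monitor.sense(); print(s["clock"],s["contact_force"],s["position"])
im=[]
for n,b in(("scene",(120,130,270,280)),("side",(170,130,310,235))):
    f=eyes.grab_frame(n); pickle.dump(f,open(f"s_{n}.pkl","wb")); im.append(cv2.resize(f["frame"][b[1]:b[3],b[0]:b[2],::-1],(400,400 if n=="scene" else 300),interpolation=2))
im[1]=cv2.copyMakeBorder(im[1],0,100,0,0,0)
cv2.imwrite("pics/s.png",np.hstack(im))
E
```

```text
21.625 [ 0.41803224 -0.03205467 -3.21839606] [0.58228893 0.19006863 0.16382085]
```

View pics/s.png

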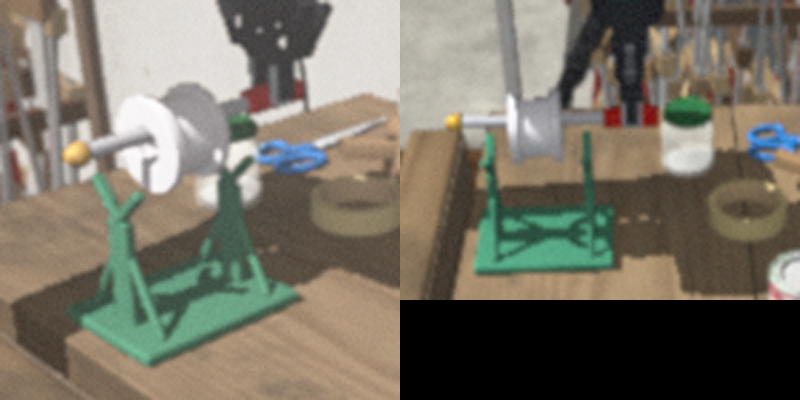

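The roller (crop x≈535) sits midway between the forks (489 and 587), and the rod is over both Vs. Now I'll lower, release and check.

```bash
python3 - <<'E'
from h import *
from bench import env, kinematics, monitor, eyes
T=STAND+3e-3*dirv(TY,0)
def go(p,yaw,a,v,guard=None):
    t,q=pose(p,dirv(yaw,np.radians(a))); return env.movel(t,velocity=v,frame=q,guard=guard)
go(T+[0,0,.012],TY,-.5,.05)
print(go(T-[0,0,.002],TY,-.5,.02,guard=2.5)); s=monitor.sense(); print(s["position"],s["contact_force"])
env.release(); env.hold(.3); p=monitor.sense()["position"]
env.movel(p+[0,0,.12],velocity=.1); env.hold(.5); print(monitor.sense()["clock"],monitor.sense()["contact_force"])
im=[]
for n,b in(("scene",(120,130,270,280)),("side",(170,130,310,235))):
    f=eyes.grab_frame(n); im.append(cv2.resize(f["frame"][b[1]:b[3],b[0]:b[2],::-1],(400,400 if n=="scene" else 300),interpolation=2))
    print([proj(f,STAND+a*dirv(TY,0)).round(1).tolist() for a in(-.14,.086)],b)
im[1]=cv2.copyMakeBorder(im[1],0,100,0,0,0)
cv2.imwrite("pics/e.png",np.hstack(im))
E
```

```text
True
[0.58183242 0.18962558 0.11458254] [ 0.24068301 -1.77364915  2.25379204]
25.975 [ 0.05170949 -0.6112957   0.0425518 ]
[[232.4, 181.8], [150.9, 209.4]] (120, 130, 270, 280)
[[260.8, 183.3], [190.7, 185.8]] (170, 130, 310, 235)
```

View pics/e.png

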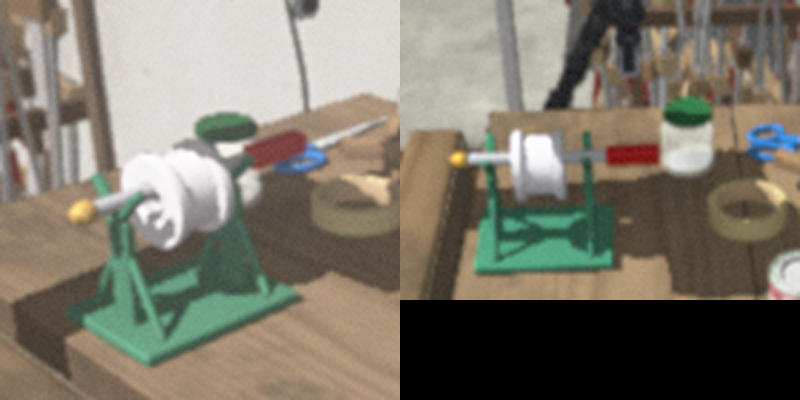

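The rod is seated in both Vs: its tip is at side (190,185), as predicted. The roller hangs midway and the gripper is clear.

```bash
python3 -c "
from bench import env, job
env.hold(1.0); print(job.hand_in())"
```

```text
the job is handed in; nothing more can be done
None
```

The job is handed in: the rod lies released in both V forks and the roller hangs free midway between them, confirmed in the last pictures at about 26 s on the clock; the hand-in call returned no verdict.

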